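# Seat a bearing in a printed plate and close its retainer

### The arm

A 7-joint arm with a two-finger parallel gripper is mounted at the origin on the work surface. World frame = base frame: x ahead of the robot, y to its left, z up, the work surface at z = 0. Lengths are in m, angles in rad, forces in N, time in s.
With the tool pointing down it reaches from about 0.425 to 1.025 m from the base axis. Payload 9.4 kg.
Tool frame: the origin (TCP) lies at the very end of the fingers, on their centre line; the grasp point (between the pads) lies behind it (r.tcp_to_grasp is the z of the grasp point in the tool frame, in m); z points along the fingers, y is the direction in which the jaws open and shut (so a half turn about z gives the same grasp; the last joint's range is limited). The gripper opens to 85 mm and grips with 20 to 120 N. Pads are 22 mm wide; open, the fingers measure 114 mm over their backs; the gripper's body (76 mm by 85 mm) begins 54 mm behind the grasp point. The pads swing forward as they close: fully open they stand 13 mm farther back than shut.
Start: joints at [1.029, 0.599, -0.003, 1.599, 0.002, 0.943, -0.08], TCP at [0.325, -0.648, 0.231] pointing down, gripper open.
Joint ranges: [-2.57, 2.57], [-0.35, 1.97], [-1.29, 1.29], [0.11, 2.56], [-1.05, 4.19], [0.11, 1.86], [-2.63, 2.63]. Speed limits (rad/s): [2.22, 2.22, 3.01, 3.01, 3.14, 3.14, 3.14].

### API

Orientations are given as a unit quaternion [w, x, y, z].
In Python, from cell import r gives the robot as it stands.
- The arm moves only by the tool play_rows, never from a script. Its argument "series" is a list of rows, each an object of numbers: "claw": the opening, from 0 (shut) to 1 (fully open); "x", "y", "z": the shift along the tool's x, y, z in m; "ax", "ay", "az": the turn, a rotation vector about the tool's x, y, z in degrees. A call has 1 to 8 rows; each row shifts and turns the pose as measured when the row begins, along the tool's axes as they then stand; what a row does not reach is not made up. A row lasts 1/8 s, in which the tool goes at most 62.5 mm and 10.7 degrees, less where a joint would pass 70% of its speed; a pose out of reach is approached as far as the arm can. A call is refused whole if a number of a shift passes 0.0625 or a number of a turn 10.7, either way. A call with a gripper value outside its range is refused whole. The fingers move at their own pace and stop on an object; the grip force is fixed at half the most. Time passes only in rows, so rows that do not move let the fingers close. It gives the time, the measured TCP pose, the force and the opening at its end, in the units of the state.
- r.get_obs(): the state, without advancing time (a new reading comes with each control period).
- r.snapshot(name): name is "scene" or "side" or "wrist"; returns a dict with "pixels" (400x640x3 uint8, red, green, blue), "fx", "fy", "cx", "cy" (pixels), "eye" and "rotation" of the camera in the world; the wrist camera has in their place "hand_eye" (4x4, takes a point from camera to tool coordinates, whose origin is the TCP and whose axes are the flange's). Camera axes: x right, y up, looking along -z (the intrinsics and any distortion apply to the point x, -y, -z); pixel columns grow to the right and rows downward; lengths in m; the calibration is good to about 2 mm. The wrist camera is an equidistant fisheye: a pixel r from the principal point sees the ray r / f radians off the axis. A picture is of the moment at which its call begins: read the wrist's pose just before it. There is no depth.
- r.job_done(): hands the job in, once; it reports no verdict.
The state is a dict: "t": time; "qpos": joint angles; "qvel": joint speeds; "tau": joint torques, N m; "position": TCP position; "ee_rot": TCP orientation; "wrist_force": force on the tool from outside, world axes, zero at the start; "torque": the same for the moment, N m; "opening": finger opening in m.
Only numpy, scipy, OpenCV 4.12 (cv2) and the standard library are available. Lean on these libraries where they do the work, as an engineer would, in place of code of your own. Each camera call takes 0.05 s, during which the arm holds its last target.

### The job

Nudge the ball bearing across the top of the grey printed plate until it drops flat into the round pocket, then push the orange retainer by its post, all the way round to its stop, so that it covers the bearing. Only push with the fingertips: never lift the bearing, and keep it on the plate. Leave the brass spacer, the screwdriver and the filament spool where they are.

Things in the scene. Friction and masses are not known exactly. Their poses are not given: they have to be found in the camera images.
- plate: Grey 3D-printed bearing plate screwed to the bench (it cannot move), 215 (x) x 150 (y) x 22 mm high. Origin: centre of its underside, on the bench; z up. Its flat top is 22 mm above the bench. The only things standing on the top are the bearing, the retainer and the brass spacer.
- pocket (a point): Centre of the round pocket's mouth, level with the plate's top, at plate (35, 0, 22) mm. The pocket is 45 mm across and 13 mm deep with a flat closed floor and a 1.5 mm chamfer round its mouth. Axes as the plate's.
- bearing: Loose steel ball bearing lying flat: a disc 42 mm in diameter, 12 mm thick, about 70 g, with black seals and a dark bore (solid to the touch). Origin: centre of its underside; z is its axis. It starts flat on the plate's top, 45 to 100 mm from the pocket's centre on the plate's -x side of it. Once seated it lies 1 mm below the plate's top with 1.5 mm play all round; its origin is then 13 mm below point pocket.
- retainer (a joint): Angle of the orange retainer about its upright pivot, in rad: 0 = fully open (arm along the plate's +x), growing clockwise seen from above, 1.571 = closed against its stop (arm along the plate's -y, its post over the pocket's centre). Stiff hinge: it takes about 0.6 N at the post to turn and stays where it is left. Starts open, between 0 and 0.5.
- retainer_pivot (a point): Pivot axis of the retainer at the plate's top, at plate (35, 58, 22) mm. A boss 20 mm in diameter stands 12 mm (15 with its screw) above the plate here. The retainer's arm is 16 mm wide and lies 3.5 to 9.5 mm above the plate's top, so it passes over a seated bearing but not over one that stands proud.
- retainer_post (a point): Centre of the top of the retainer's upright round push post: 12 mm in diameter, 56 mm from the pivot axis at the arm's end (rounded, 16 mm wide). The post rises from 9.5 mm to 37.5 mm above the plate's top.
- spacer: Bystander: upright brass tube, 14 mm in diameter, 25 mm high, loose on the plate's top near the edge on the plate's -y side, 50 mm or more from the pocket's centre. Origin: centre of its underside.
- screwdriver: Bystander: screwdriver with a red handle, 170 mm long, loose on the bench beside the plate. Origin: centre of its underside; x runs along it to the tip.
- spool: Bystander: black-flanged spool of blue filament lying flat on the bench, 170 mm in diameter, 50 mm high, 0.7 kg. Origin: centre of its underside.
Things that resemble listed ones, but are neither listed nor needed, are in the scene too. Of the things that look like the bearing, the middle-sized one is meant.

How it is judged:
By the outcome, as a careful person would: the job done as asked, in the order asked, and still so for the second after the job is handed in, with the robot touching nothing.
It also fails if it takes over 45 s, if anything falls off the work surface, if the arm or the gripper's body presses on something with over 40 N, if the wrist force passes 120 N, or if a joint passes its speed limit or range.

## Working session

There is one attempt and no reset: what is moved stays moved. The work goes in short steps, Python scripts to look and compute and a tool call to move; the robot and the scene stay as the last step left them, time stands still between calls to the robot, and variables do not carry over. Pictures are saved under pics/ and viewed, and the job is handed in when it is done.

Besides the shell and the picture viewer there is one more tool, called by a JSON object that holds its "method" and its "body". play_rows: Moves the arm, as the interface text tells. Its arguments: {"type":"object","properties":{"series":{"type":"array"}},"required":["series"]}

```bash
mkdir -p pics; ls
python3 - <<'E'
from cell import r
import cv2,json,numpy as np
print(r.get_obs(), r.tcp_to_grasp)
for n in ["scene","side","wrist"]:
    s=r.snapshot(n); cv2.imwrite(f"pics/{n}0.png",s["pixels"][:,:,::-1])
    print(n,{k:(np.array(v).round(4).tolist()) for k,v in s.items() if k!="pixels"})
E
```

```text
pics
{'t': 0.0, 'qpos': array([ 1.02925513,  0.60012339, -0.00251949,  1.60012515,  0.0017845 ,
        0.94293726, -0.07978561]), 'qvel': array([-0.00051734,  0.00074943,  0.00020513,  0.00099819,  0.00084463,
       -0.00091685, -0.00090089]), 'tau': array([-2.26136258e-04, -7.76453090e+01,  1.56434990e+00, -2.58022535e+01,
        1.22254546e-02,  8.86049325e-03,  2.24843188e-05]), 'position': array([ 0.32476271, -0.64765488,  0.23042025]), 'ee_rot': array([-7.53989371e-04,  9.73106308e-01,  2.30355120e-01, -2.53692552e-04]), 'wrist_force': array([ 0.29730664, -0.01496082, -0.65926551]), 'torque': array([-0.01119895, -0.00718178, -0.03949695]), 'opening': 0.08515217154415687} -0.0187
scene {'fx': 433.5609, 'fy': 433.5609, 'cx': 315.3709, 'cy': 195.129, 'eye': [1.1677, -0.4693, 0.8096], 'rotation': [0.808, 0.3278, 0.1836, 0.4538]}
side {'fx': 371.4416, 'fy': 371.4416, 'cx': 321.5134, 'cy': 200.5655, 'eye': [0.1541, 0.3286, 0.5759], 'rotation': [-0.3402, -0.1638, 0.3786, 0.845]}
wrist {'fx': 309.7069, 'fy': 309.7069, 'cx': 322.0863, 'cy': 202.8203, 'hand_eye': [[-0.0011, 0.957, 0.29, 0.0734], [1.0, 0.0013, -0.0005, 0.0003], [-0.0009, 0.29, -0.957, -0.1428], [0.0, 0.0, 0.0, 1.0]]}
```

View pics/scene0.png

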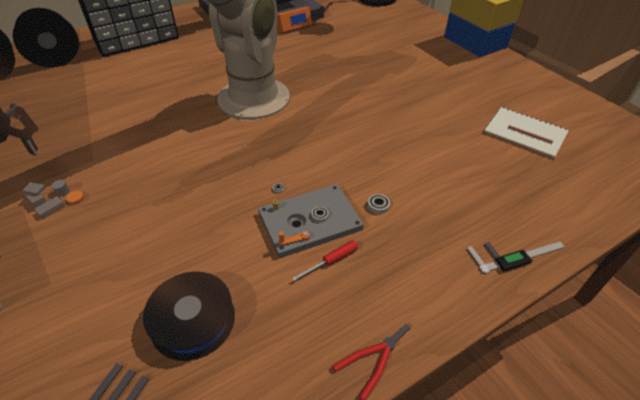

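View pics/side0.png

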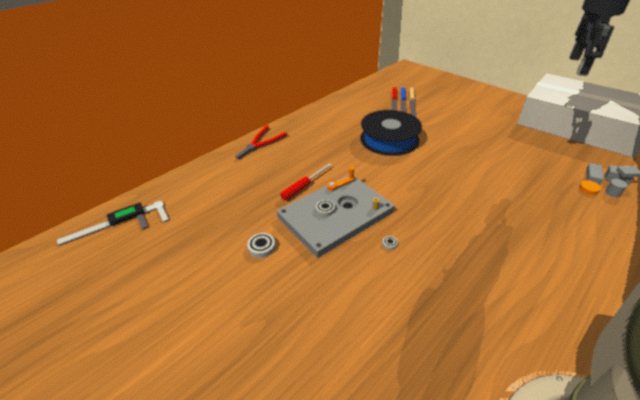

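View pics/wrist0.png

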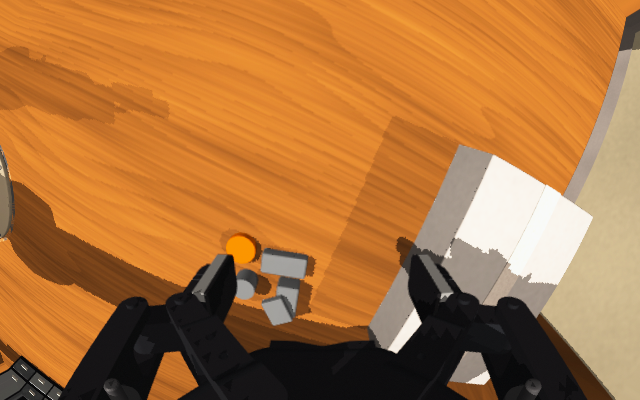

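The scene shot shows the plate around (310,218), with the bearing at (319,213), the pocket at (297,221), the retainer at (293,238) and the spacer at (276,206). I'll zoom in to get the plate's corners.

Run:
```python
import cv2
a=cv2.imread("pics/scene0.png")[175:260,250:370]; cv2.imwrite("pics/zs.png",cv2.resize(a,None,fx=6.6,fy=6.6,interpolation=cv2.INTER_CUBIC))
a=cv2.imread("pics/side0.png")[160:260,270:405]; cv2.imwrite("pics/zd.png",cv2.resize(a,None,fx=5.9,fy=5.9,interpolation=cv2.INTER_CUBIC))
```

```text
(no output)
```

View pics/zs.png

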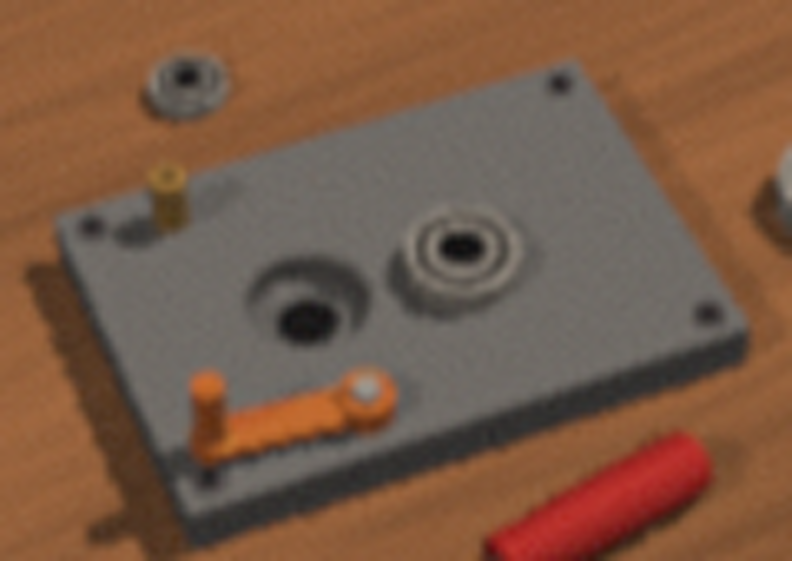

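View pics/zd.png

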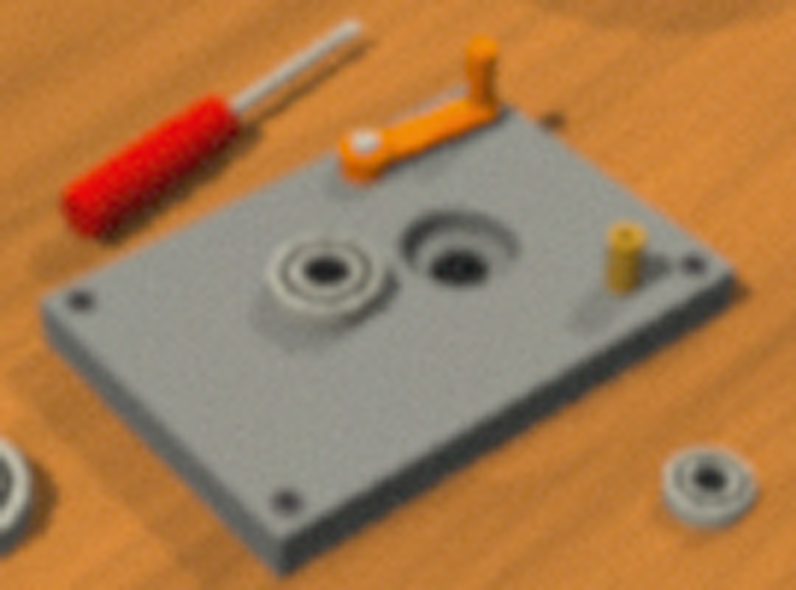

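```bash
cat > h.py <<'E'
import numpy as np, cv2
from scipy.spatial.transform import Rotation as R
from scipy.optimize import least_squares
def q2R(q): return R.from_quat(q,scalar_first=True).as_matrix()
CAM={"scene":dict(f=433.5609,cx=315.3709,cy=195.129,eye=[1.1677,-.4693,.8096],q=[0.808,0.3278,0.1836,0.4538]),
"side":dict(f=371.4416,cx=321.5134,cy=200.5655,eye=[0.1541,0.3286,0.5759],q=[-0.3402,-0.1638,0.3786,0.845])}
def proj(c,P):
    c=CAM[c]; p=(np.atleast_2d(P)-c["eye"])@q2R(c["q"])
    return np.c_[c["cx"]+c["f"]*p[:,0]/-p[:,2], c["cy"]-c["f"]*p[:,1]/-p[:,2]]
def ray_to_z(c,uv,z):
    c=CAM[c]; d=q2R(c["q"])@np.array([(uv[0]-c["cx"])/c["f"],-(uv[1]-c["cy"])/c["f"],-1])
    e=np.array(c["eye"]); return e+d*(z-e[2])/d[2]
def wrist_ray(s,uv,pos,q):
    d=np.array([uv[0]-s["cx"],-(uv[1]-s["cy"])]); rr=np.hypot(*d); th=rr/s["fx"]
    v=np.r_[np.sin(th)*d/max(rr,1e-9),-np.cos(th)]
    H=np.array(s["hand_eye"]); T=q2R(q)
    return pos+T@H[:3,3], T@H[:3,:3]@v
def wrist_to_z(s,uv,pos,q,z):
    o,d=wrist_ray(s,uv,pos,q); return o+d*(z-o[2])/d[2]
def wproj(s,P,pos,q):
    H=np.array(s["hand_eye"]);T=q2R(q)
    p=((np.atleast_2d(P)-pos)@T-H[:3,3])@H[:3,:3]
    h=np.hypot(p[:,0],p[:,1]);th=np.arctan2(h,-p[:,2])
    return np.c_[s["cx"]+s["fx"]*th*p[:,0]/h, s["cy"]-s["fx"]*th*p[:,1]/h]
def plate2w(pp,P):
    x,y,a=pp; P=np.atleast_2d(np.array(P,float)); c,s=np.cos(a),np.sin(a)
    return np.c_[x+c*P[:,0]-s*P[:,1], y+s*P[:,0]+c*P[:,1], P[:,2]]
E
python3 - <<'E'
from h import *
zs=lambda z:((np.array(z)+.5)/6.6-.5)+[250,175]
zd=lambda z:((np.array(z)+.5)/5.9-.5)+[270,160]
A=np.array([[.1075,.075,.022],[-.1075,.075,.022],[-.1075,-.075,.022],[.1075,-.075,.022]])
s=zs([[190,515],[747,335],[575,62],[60,218]]); d=zd([[45,303],[283,540],[733,280]])
def f(p,sep=False):
    W=plate2w(p,A); return np.r_[(proj("scene",W)-s).ravel(),(proj("side",W[1:])-d).ravel()]
o=least_squares(f,[.6,-.3,-1.]); o2=least_squares(lambda p:f(p)[:8],o.x);o3=least_squares(lambda p:f(p)[8:],o.x)
print(o.x,o2.x,o3.x,f(o.x).round(1))
pp=o.x
def toplate(w):
    c,s_=np.cos(pp[2]),np.sin(pp[2]); v=w[:2]-pp[:2]; return np.array([c*v[0]+s_*v[1],-s_*v[0]+c*v[1]])*1e3
for n,c,uv,z in [("bear","scene",zs([462,246]),.034),("bear","side",zd([326,270]),.034),
 ("post","scene",zs([207,383]),.0595),("post","side",zd([482,45]),.0595),("piv","scene",zs([366,387]),.037),("piv","side",zd([364,141]),.037),
 ("spacer","scene",zs([169,172]),.047),("spacer","side",zd([627,233]),.047),("pocketfloor","scene",zs([307,322]),.009)]:
    w=ray_to_z(c,uv,z); print(n,c,w.round(4),toplate(w).round(1))
print(plate2w(pp,[[.035,0,.022]]))
E
```

```text
[ 0.56484269 -0.11871495 -1.71716392] [ 0.56838935 -0.11899788 -1.72342773] [ 0.56140052 -0.11820893 -1.72007811] [-0.8 -0.6  0.1 -1.8 -0.4 -1.  -1.5 -0.9 -1.6 -0.9 -1.4 -0.4  0.1 -2. ]
bear scene [ 0.5785 -0.0974  0.034 ] [-23.1  10.4]
bear side [ 0.5768 -0.0992  0.034 ] [-21.1   9. ]
post scene [ 0.6059 -0.2157  0.0595] [89.9 54.8]
post side [ 0.6044 -0.2174  0.0595] [91.8 53.5]
piv scene [ 0.6193 -0.1618  0.037 ] [34.7 60.2]
piv side [ 0.6162 -0.1615  0.037 ] [34.9 57. ]
spacer scene [ 0.5015 -0.1762  0.047 ] [ 66.1 -54.2]
spacer side [ 0.5003 -0.1788  0.047 ] [ 68.8 -55.1]
pocketfloor scene [ 0.5618 -0.1537  0.009 ] [35.   2.1]
[[ 0.5597381 -0.1533407  0.022    ]]
```

```bash
cat >> h.py <<'E'
def plan(r,pos,yaw=None,n=8):
    """rows to reach pos with tool straight down, tool-x yaw (deg)"""
    o=r.get_obs(); T=q2R(o["ee_rot"]); p=np.array(o["position"])
    if yaw is None: yaw=np.degrees(np.arctan2(T[1,0],T[0,0]))
    a=np.radians(yaw); Tg=np.c_[[np.cos(a),np.sin(a),0],[np.sin(a),-np.cos(a),0],[0,0,-1]]
    rv=R.from_matrix(T.T@Tg).as_rotvec()
    for i in range(n):
        Ti=T@R.from_rotvec(rv*i/n).as_matrix()
        d=Ti.T@((np.array(pos)-p)/n)
        print(d.round(4),np.degrees(rv/n).round(2))
    print("yaw now",np.degrees(np.arctan2(T[1,0],T[0,0])).round(2),p.round(4),o["wrist_force"].round(2),o["t"],o["opening"])
E
python3 - <<'E'
from h import *; from cell import r
plan(r,[.555,-.22,.23],72,9)
E
```

```text
[ 0.0442 -0.031   0.0001] [-0.01 -0.   -5.04]
[ 0.0467 -0.027   0.0001] [-0.01 -0.   -5.04]
[ 0.0489 -0.0228  0.0001] [-0.01 -0.   -5.04]
[ 0.0507 -0.0184  0.0001] [-0.01 -0.   -5.04]
[ 0.0522 -0.0139  0.0001] [-0.01 -0.   -5.04]
[ 0.0532 -0.0093  0.0001] [-0.01 -0.   -5.04]
[ 0.0538 -0.0046  0.0001] [-0.01 -0.   -5.04]
[0.054  0.0002 0.0001] [-0.01 -0.   -5.04]
[0.0538 0.0049 0.0001] [-0.01 -0.   -5.04]
yaw now 26.63 [ 0.3248 -0.6478  0.2306] [ 0.21  0.08 -0.78] 0.15 0.08504939829504321
```

{"method": "play_rows", "body": {"series": [{"claw": 0.3, "x": 0.044, "y": -0.031, "az": -5}, {"claw": 0.3, "x": 0.047, "y": -0.027, "az": -5}, {"claw": 0.3, "x": 0.049, "y": -0.023, "az": -5}, {"claw": 0.3, "x": 0.051, "y": -0.018, "az": -5}, {"claw": 0.3, "x": 0.052, "y": -0.014, "az": -5}, {"claw": 0.3, "x": 0.053, "y": -0.009, "az": -5}, {"claw": 0.3, "x": 0.054, "y": -0.005, "az": -5}, {"claw": 0.3, "x": 0.054, "y": 0, "az": -5}]}}

```text
$.series[0]: bad value
```

Run:
```python
from h import *; from cell import r
plan(r,[.555,-.22,.23],72,3)
```

```text
[ 0.1325 -0.0931  0.0003] [-2.000e-02 -1.000e-02 -1.512e+01]
[ 0.1522 -0.0553  0.0002] [-2.000e-02 -1.000e-02 -1.512e+01]
[ 0.1614 -0.0137  0.0002] [-2.000e-02 -1.000e-02 -1.512e+01]
yaw now 26.63 [ 0.3248 -0.6478  0.2306] [ 0.21  0.08 -0.78] 0.15 0.08504939829504321
```

{"method": "play_rows", "body": {"series": [{"claw": 0.3, "x": 0.044, "y": -0.031, "z": 0, "ax": 0, "ay": 0, "az": -5}, {"claw": 0.3, "x": 0.047, "y": -0.027, "z": 0, "ax": 0, "ay": 0, "az": -5}, {"claw": 0.3, "x": 0.049, "y": -0.023, "z": 0, "ax": 0, "ay": 0, "az": -5}, {"claw": 0.3, "x": 0.051, "y": -0.018, "z": 0, "ax": 0, "ay": 0, "az": -5}, {"claw": 0.3, "x": 0.052, "y": -0.014, "z": 0, "ax": 0, "ay": 0, "az": -5}, {"claw": 0.3, "x": 0.053, "y": -0.009, "z": 0, "ax": 0, "ay": 0, "az": -5}, {"claw": 0.3, "x": 0.054, "y": -0.005, "z": 0, "ax": 0, "ay": 0, "az": -5}, {"claw": 0.3, "x": 0.054, "y": 0, "z": 0, "ax": 0, "ay": 0, "az": -5}]}}

```text
t: 1.15
position: [0.53, -0.2595, 0.2281]
ee_rot: [-0.001, 0.832, 0.555, -0.001]
wrist_force: [0.0, 0.1, -0.7]
opening: 0.0257
```

Run:
```python
from h import *; from cell import r
plan(r,[.555,-.22,.23],72,3)
```

```text
[ 0.0154  0.0026 -0.0007] [-0.06  0.02 -1.53]
[ 0.0153  0.0031 -0.0006] [-0.06  0.02 -1.53]
[ 0.0152  0.0035 -0.0006] [-0.06  0.02 -1.53]
yaw now 67.4 [ 0.53   -0.2595  0.2281] [ 0.02  0.14 -0.68] 1.15 0.025739948972928372
```

{"method": "play_rows", "body": {"series": [{"claw": 0.3, "x": 0.023, "y": 0.004, "z": 0, "ax": 0, "ay": 0, "az": -2.3}, {"claw": 0.3, "x": 0.023, "y": 0.005, "z": 0, "ax": 0, "ay": 0, "az": -2.3}, {"claw": 0.3, "x": 0, "y": 0, "z": 0, "ax": 0, "ay": 0, "az": 0}]}}

```text
t: 1.52
position: [0.5576, -0.2146, 0.2278]
ee_rot: [-0.001, 0.806, 0.592, -0.001]
wrist_force: [0.1, 0.3, -0.2]
opening: 0.0259
```

Run:
```python
from h import *; from cell import r
import pickle
o=r.get_obs(); s=r.snapshot("wrist"); pickle.dump((o,s),open("w1.pkl","wb"))
cv2.imwrite("pics/w1.png",s["pixels"][:,:,::-1]); print(o["position"],o["ee_rot"],o["t"])
```

```text
[ 0.55761774 -0.21464374  0.22782786] [-0.00148762  0.80617658  0.59167252 -0.00085663] 1.525
```

View pics/w1.png

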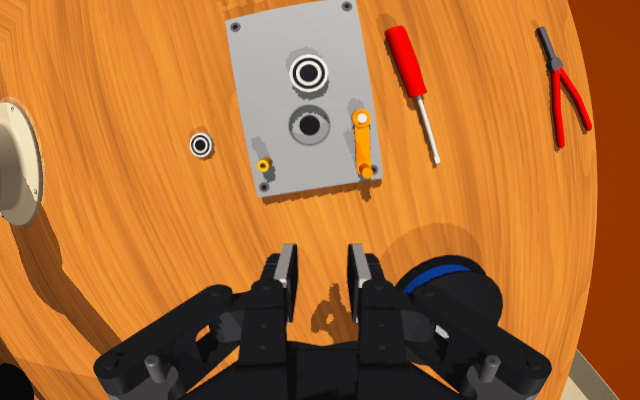

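The wrist view shows the bearing at about (309,73), the pocket at (310,125), the pivot at (361,118), the post at (367,172) and the spacer at (264,166). Next I'll zoom in to refine these.

Run:
```python
import cv2
a=cv2.imread("pics/w1.png")[0:210,210:400]; cv2.imwrite("pics/zw1a.png",cv2.resize(a[:110],None,fx=4.2,fy=4.2,interpolation=cv2.INTER_CUBIC))
cv2.imwrite("pics/zw1b.png",cv2.resize(a[95:],None,fx=4.2,fy=4.2,interpolation=cv2.INTER_CUBIC))
```

```text
(no output)
```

View pics/zw1a.png

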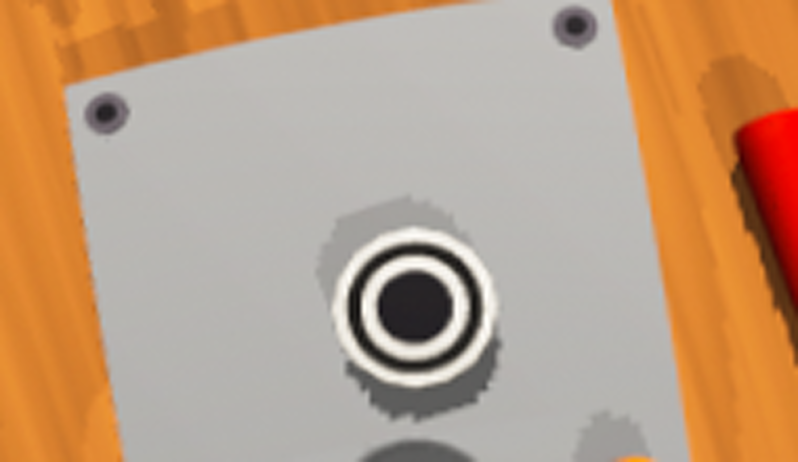

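View pics/zw1b.png

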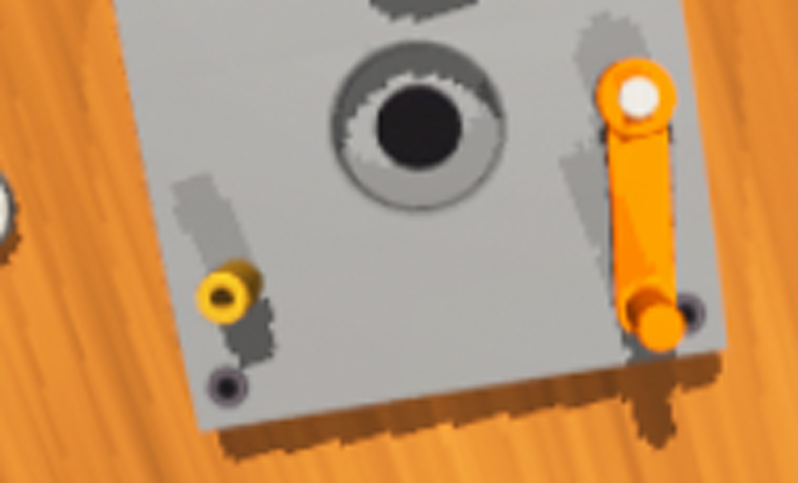

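Run:
```python
from h import *; import pickle
o,s=pickle.load(open("w1.pkl","rb")); P,q=o["position"],o["ee_rot"]
za=lambda z:((np.array(z)+.5)/4.2-.5)+[210,0]
zb=lambda z:((np.array(z)+.5)/4.2-.5)+[210,95]
uv=np.array([za([65,88]),zb([200,430]),zb([727,348]),zb([418,127])])
A=np.array([[-.1075,-.075,.022],[.1075,-.075,.022],[.1075,.075,.022],[.035,0,.022]])
f=lambda p:(wproj(s,plate2w(p,A),P,q)-uv).ravel()
o1=least_squares(f,[.565,-.119,-1.717]);pp=o1.x;print(pp,np.degrees(pp[2]),f(pp).round(1))
def tp(w):
    c,s_=np.cos(pp[2]),np.sin(pp[2]); v=w[:2]-pp[:2]; return np.array([c*v[0]+s_*v[1],-s_*v[0]+c*v[1]])*1e3
for n,u,z in [("bear",za([415,306]),.034),("pocket",zb([418,127]),.022),("piv",zb([639,97]),.037),("post",zb([660,327]),.0595),("spacer",zb([222,296]),.047)]:
    w=wrist_to_z(s,u,P,q,z); print(n,w.round(4),tp(w).round(1))
# pad tips
for u in [(297,244),(348,244)]:
  print([ (q2R(q).T@(wrist_to_z(s,u,P,q,P[2]+dz)-P)).round(4) for dz in (0,.01)])
```

```text
[ 0.56546509 -0.12005139 -1.71556882] -98.29485271582278 [-0.1 -0.5 -0.   0.2  0.3 -0.1 -0.2  0.3]
bear [ 0.5781 -0.0993  0.034 ] [-22.3   9.5]
pocket [ 0.5607 -0.1544  0.022 ] [34.7  0.3]
piv [ 0.6177 -0.1631  0.037 ] [35.1 57.9]
post [ 0.6044 -0.2173  0.0595] [90.6 52.5]
spacer [ 0.5013 -0.1787  0.047 ] [ 67.3 -55. ]
[array([ 0.0081, -0.0129,  0.    ]), array([ 0.0127, -0.012 , -0.01  ])]
[array([ 0.0081,  0.013 , -0.    ]), array([ 0.0127,  0.012 , -0.01  ])]
```

Run:
```python
from h import *; from cell import r
plan(r,[.5908,-.0593,.06],72.4,4)
```

```text
[ 0.04   -0.0036  0.0419] [-0.06  0.01  0.  ]
[ 0.04   -0.0036  0.0419] [-0.06  0.01  0.  ]
[ 0.04   -0.0037  0.0419] [-0.06  0.01  0.  ]
[ 0.04   -0.0037  0.0419] [-0.06  0.01  0.  ]
yaw now 72.42 [ 0.5568 -0.2162  0.2277] [-0.33 -0.93  1.33] 1.575 0.025779019138571002
```

{"method": "play_rows", "body": {"series": [{"claw": 0.3, "x": 0.055, "y": -0.005, "z": 0.03, "ax": 0, "ay": 0, "az": 0}, {"claw": 0.3, "x": 0.055, "y": -0.005, "z": 0.04, "ax": 0, "ay": 0, "az": 0}, {"claw": 0.3, "x": 0.05, "y": -0.005, "z": 0.04, "ax": 0, "ay": 0, "az": 0}, {"claw": 0.3, "x": 0, "y": 0, "z": 0.055, "ax": 0, "ay": 0, "az": 0}, {"claw": 0.3, "x": 0, "y": 0, "z": 0, "ax": 0, "ay": 0, "az": 0}]}}

```text
t: 2.2
position: [0.592, -0.0683, 0.0597]
ee_rot: [0.002, 0.812, 0.583, -0.002]
wrist_force: [-0.0, -0.1, 0.7]
opening: 0.0254
```

Run:
```python
from h import *; from cell import r
plan(r,[.5908,-.0593,.030],72.4,1)
for n,(x,y) in {"side":(320,205),"scene":(315,210)}.items():
    s=r.snapshot(n)["pixels"][:,:,::-1]; cv2.imwrite(f"pics/{n}2.png",cv2.resize(s[y-60:y+60,x-75:x+75],None,fx=5,fy=5,interpolation=cv2.INTER_CUBIC))
```

```text
[ 0.0084 -0.004   0.0296] [ 0.04  0.34 -1.04]
yaw now 71.36 [ 0.592  -0.0683  0.0597] [-0.   -0.11  0.67] 2.2 0.025352483501474316
```

View pics/side2.png

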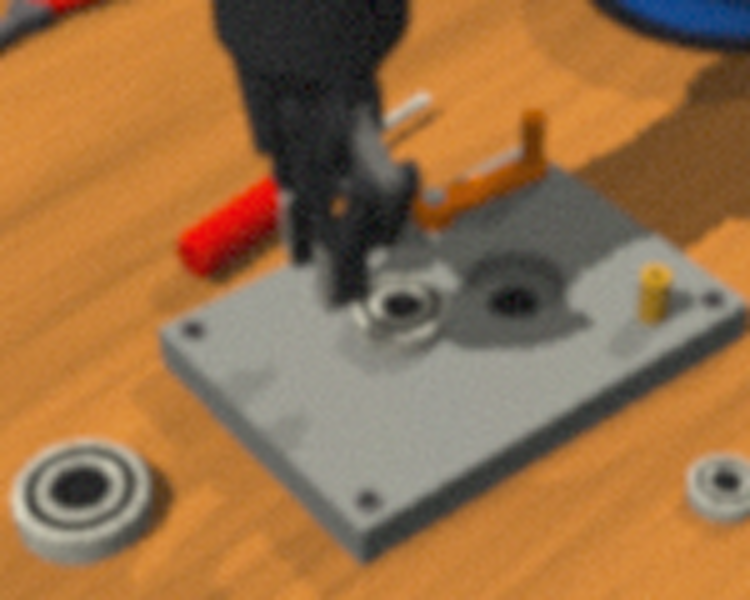

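View pics/scene2.png

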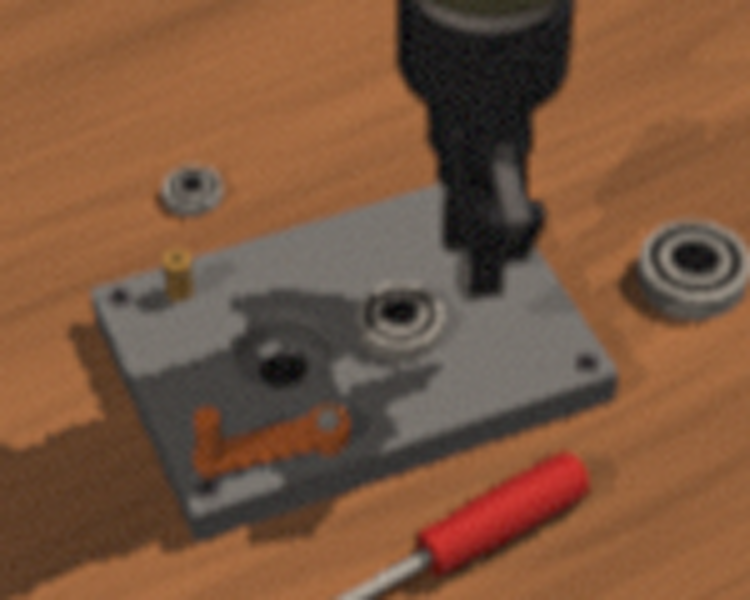

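The fingers hover behind the bearing and nothing has been touched. I'll back off a little and descend.

{"method": "play_rows", "body": {"series": [{"claw": 0.3, "x": 0.009, "y": -0.004, "z": 0.01, "ax": 0, "ay": 0.3, "az": -1}, {"claw": 0.3, "x": 0, "y": 0, "z": 0.012, "ax": 0, "ay": 0, "az": 0}, {"claw": 0.3, "x": 0, "y": 0, "z": 0.005, "ax": 0, "ay": 0, "az": 0}, {"claw": 0.3, "x": 0, "y": 0, "z": 0, "ax": 0, "ay": 0, "az": 0}]}}

```text
t: 2.8
position: [0.5968, -0.061, 0.0404]
ee_rot: [0.005, 0.808, 0.589, 0.006]
wrist_force: [0.5, 0.3, -0.1]
opening: 0.0256
```

Run:
```python
from h import *; from cell import r
plan(r,[.5908,-.0593,.026],72.4,1)
for n,(x,y) in {"side":(320,205),"scene":(315,210)}.items():
    s=r.snapshot(n)["pixels"][:,:,::-1]; cv2.imwrite(f"pics/{n}3.png",cv2.resize(s[y-50:y+40,x-55:x+55],None,fx=6,fy=6,interpolation=cv2.INTER_CUBIC))
```

```text
[-0.0003 -0.0065  0.0143] [ 0.89 -0.19 -0.25]
yaw now 72.15 [ 0.5968 -0.061   0.0404] [ 0.54  0.26 -0.06] 2.8 0.02562659960925913
```

View pics/side3.png

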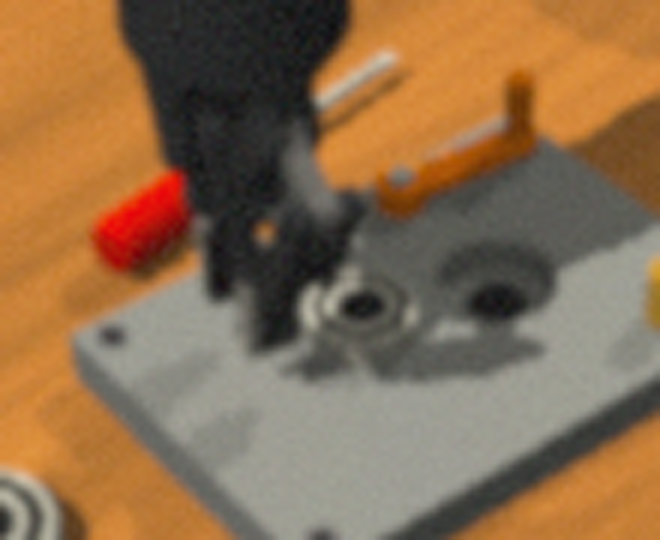

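View pics/scene3.png

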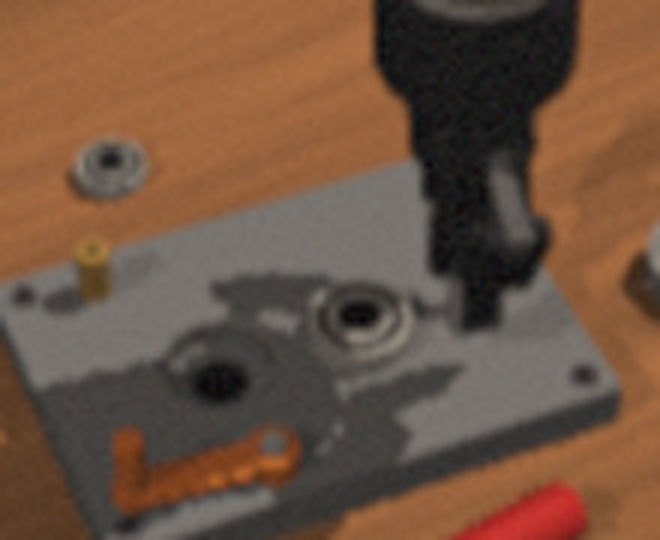

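{"method": "play_rows", "body": {"series": [{"claw": 0.3, "x": 0, "y": -0.006, "z": 0.008, "ax": 0.8, "ay": 0, "az": 0}]}}

```text
t: 3.02
position: [0.5917, -0.0592, 0.0329]
ee_rot: [-0.0, 0.808, 0.589, 0.002]
wrist_force: [-0.4, 0.0, -0.3]
opening: 0.026
```

{"method": "play_rows", "body": {"series": [{"claw": 0.3, "x": 0, "y": 0, "z": 0, "ax": 0, "ay": 0, "az": 0}]}}

```text
t: 3.15
position: [0.591, -0.0591, 0.0323]
ee_rot: [-0.001, 0.808, 0.589, 0.002]
wrist_force: [0.1, 0.1, 0.6]
opening: 0.0259
```

Run:
```python
from h import *; from cell import r
plan(r,[.5908,-.0593,.026],72.4,1)
```

```text
[-0.0003 -0.0001  0.0063] [ 0.06 -0.2  -0.26]
yaw now 72.14 [ 0.591  -0.0591  0.0323] [0.1  0.14 0.62] 3.15 0.025884574633848714
```

{"method": "play_rows", "body": {"series": [{"claw": 0.3, "x": 0, "y": 0, "z": 0.006, "ax": 0, "ay": 0, "az": 0}]}}

```text
t: 3.28
position: [0.5913, -0.0591, 0.0264]
ee_rot: [-0.0, 0.808, 0.589, 0.002]
wrist_force: [-1.2, -1.1, -1.0]
opening: 0.0256
```

{"method": "play_rows", "body": {"series": [{"claw": 0.3, "x": 0, "y": 0, "z": 0, "ax": 0, "ay": 0, "az": 0}]}}

```text
t: 3.4
position: [0.591, -0.059, 0.0257]
ee_rot: [-0.001, 0.808, 0.589, 0.002]
wrist_force: [-0.1, 0.3, -1.2]
opening: 0.0257
```

Run:
```python
from h import *; from cell import r
plan(r,[.5908,-.0593,.0255],72.4,1)
o=r.get_obs(); s=r.snapshot("wrist"); cv2.imwrite("pics/w4.png",s["pixels"][:,:,::-1])
for n,(x,y) in {"side":(320,205)}.items():
    s=r.snapshot(n)["pixels"][:,:,::-1]; cv2.imwrite(f"pics/{n}4.png",cv2.resize(s[y-50:y+40,x-55:x+55],None,fx=6,fy=6,interpolation=cv2.INTER_CUBIC))
```

```text
[-0.0003 -0.0001  0.0002] [ 0.05 -0.2  -0.26]
yaw now 72.14 [ 0.591  -0.059   0.0257] [-0.08  0.29 -1.21] 3.4 0.02573759685700227
```

View pics/side4.png

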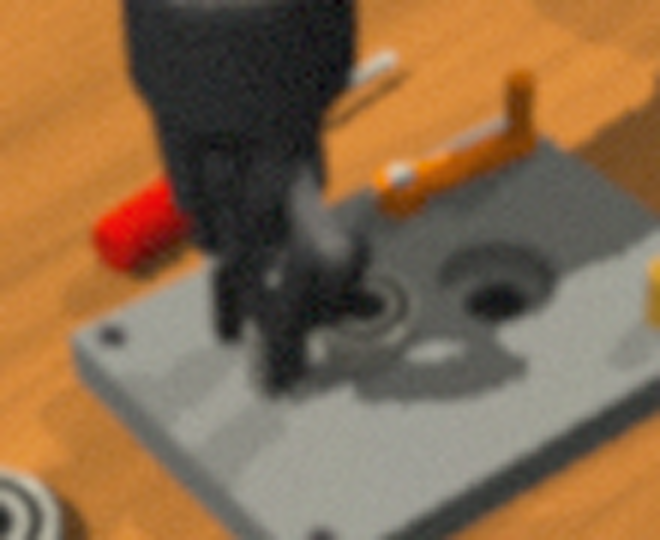

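View pics/w4.png

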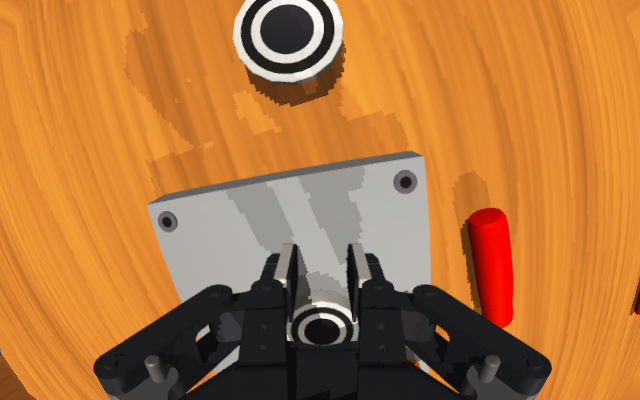

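{"method": "play_rows", "body": {"series": [{"claw": 0.3, "x": 0, "y": 0, "z": 0.0015, "ax": 0, "ay": 0, "az": 0}, {"claw": 0.3, "x": -0.006, "y": 0, "z": 0, "ax": 0, "ay": 0, "az": 0}]}}

```text
t: 3.75
position: [0.5897, -0.0645, 0.0248]
ee_rot: [-0.0, 0.808, 0.589, 0.002]
wrist_force: [-0.4, -0.3, 0.2]
opening: 0.0256
```

{"method": "play_rows", "body": {"series": [{"claw": 0.3, "x": -0.006, "y": 0, "z": 0, "ax": 0, "ay": 0, "az": 0}, {"claw": 0.3, "x": -0.005, "y": 0, "z": 0, "ax": 0, "ay": 0, "az": 0}]}}

```text
t: 4.0
position: [0.586, -0.0761, 0.0248]
ee_rot: [-0.0, 0.808, 0.589, 0.002]
wrist_force: [0.4, 0.0, 0.1]
opening: 0.0258
```

Run:
```python
from h import *; from cell import r
d=np.array([-.302,-.953])
plan(r,[.5606-d[0]*.028,-.1545-d[1]*.028,.0245],72.4,1)
o=r.get_obs(); s=r.snapshot("wrist"); cv2.imwrite("pics/w5.png",s["pixels"][200:400,200:450,::-1])
```

```text
[-0.0544 -0.0003  0.0001] [ 0.13 -0.22 -0.24]
yaw now 72.16 [ 0.586  -0.0761  0.0248] [0.44 0.04 0.14] 4.0 0.02583973794699769
```

View pics/w5.png

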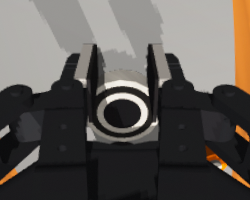

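{"method": "play_rows", "body": {"series": [{"claw": 0.3, "x": -0.008, "y": 0, "z": 0, "ax": 0, "ay": 0, "az": 0}, {"claw": 0.3, "x": -0.008, "y": 0, "z": 0, "ax": 0, "ay": 0, "az": 0}, {"claw": 0.3, "x": -0.008, "y": 0, "z": 0, "ax": 0, "ay": 0, "az": 0}]}}

```text
t: 4.42
position: [0.578, -0.1011, 0.0248]
ee_rot: [-0.0, 0.808, 0.589, 0.002]
wrist_force: [0.5, 0.2, -0.5]
opening: 0.0258
```

Run:
```python
from h import *; from cell import r
d=np.array([-.302,-.953])
plan(r,[.5606-d[0]*.028,-.1545-d[1]*.028,.0245],72.4,1)
o=r.get_obs(); s=r.snapshot("wrist"); cv2.imwrite("pics/w6.png",s["pixels"][200:400,200:450,::-1])
for n,(x,y) in {"side":(320,205),"scene":(315,210)}.items():
    s=r.snapshot(n)["pixels"][:,:,::-1]; cv2.imwrite(f"pics/{n}6.png",cv2.resize(s[y-50:y+40,x-55:x+55],None,fx=6,fy=6,interpolation=cv2.INTER_CUBIC))
```

```text
[-0.0282 -0.0004  0.0002] [ 0.13 -0.2  -0.26]
yaw now 72.14 [ 0.578  -0.1011  0.0248] [ 0.46  0.22 -0.51] 4.425 0.02576069982899899
```

View pics/w6.png

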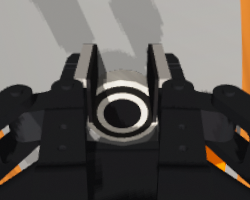

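View pics/side6.png

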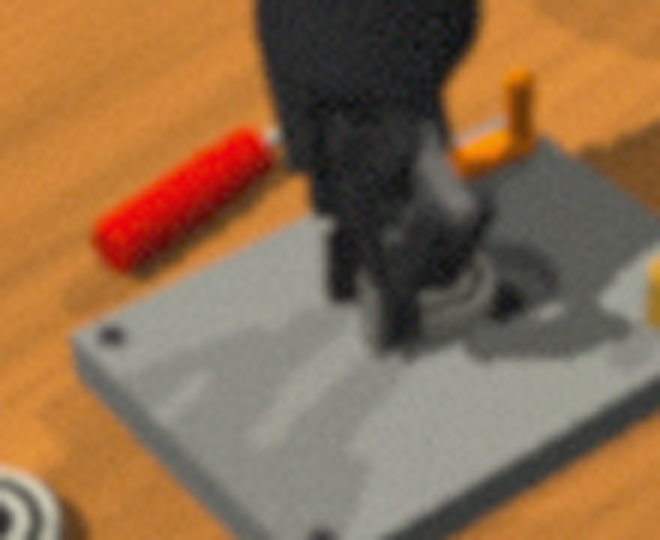

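View pics/scene6.png

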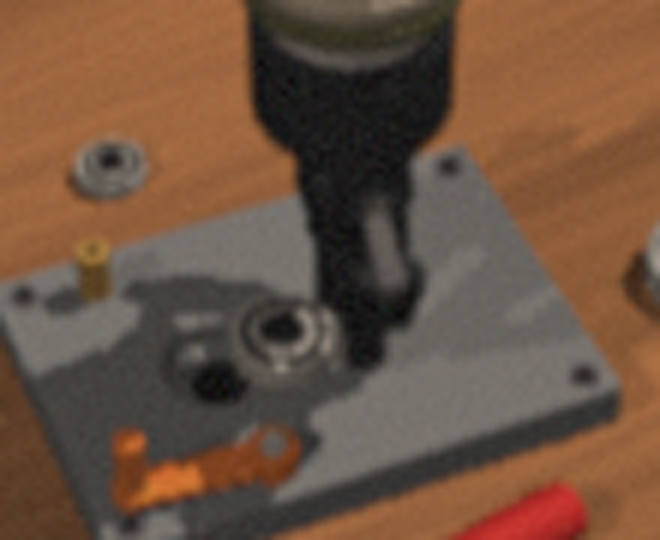

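Run:
```python
from h import *; from cell import r
o=r.get_obs(); s=r.snapshot("wrist"); a=s["pixels"][270:360,270:375,::-1]
cv2.imwrite("pics/w7.png",cv2.resize(a,None,fx=6,fy=6,interpolation=cv2.INTER_CUBIC))
P,q=o["position"],o["ee_rot"]
for u in [(322,309),(323,310),(323,312)]:
  w=wrist_to_z(s,u,P,q,.034); print(w, q2R(q).T@(w-P))
```

```text
[ 0.56983773 -0.12560939  0.034     ] [-0.02560103 -0.00023404 -0.00931111]
[ 0.57013234 -0.12640849  0.034     ] [-0.02627067  0.00029221 -0.00931213]
[ 0.5697188  -0.12768842  0.034     ] [-0.02761575  0.00029267 -0.00931646]
```

View pics/w7.png

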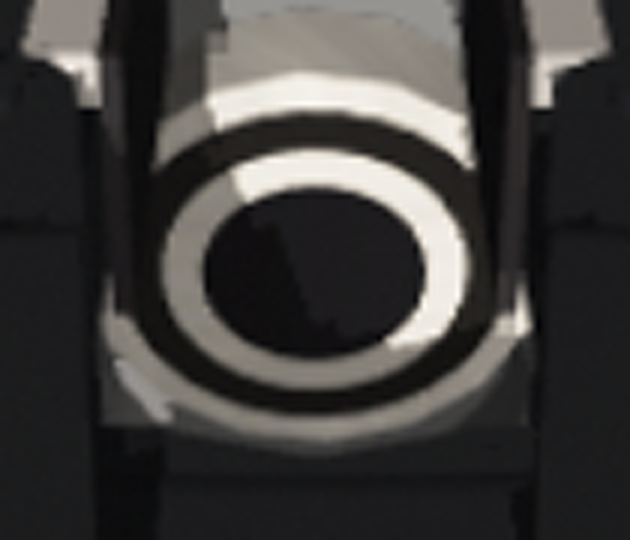

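{"method": "play_rows", "body": {"series": [{"claw": 0.3, "x": -0.008, "y": 0, "z": 0, "ax": 0, "ay": 0, "az": 0}, {"claw": 0.3, "x": -0.008, "y": 0, "z": 0, "ax": 0, "ay": 0, "az": 0}, {"claw": 0.3, "x": -0.006, "y": 0, "z": 0, "ax": 0, "ay": 0, "az": 0}]}}

```text
t: 5.0
position: [0.5715, -0.1217, 0.0248]
ee_rot: [-0.0, 0.808, 0.589, 0.003]
wrist_force: [0.4, 0.9, 0.4]
opening: 0.0255
```

```bash
cat > look.py <<'E'
import sys
from h import *; from cell import r
t=sys.argv[1]
d=np.array([-.302,-.953])
plan(r,[.5606-d[0]*.0285,-.1545-d[1]*.0285,.0248],72.0,1)
s=r.snapshot("wrist"); A=cv2.resize(s["pixels"][270:360,270:375,::-1],(420,360),interpolation=cv2.INTER_CUBIC)
B=cv2.resize(r.snapshot("scene")["pixels"][190:260,260:340,::-1],(380,332),interpolation=cv2.INTER_CUBIC)
C=np.zeros((360,800,3),np.uint8);C[:,:420]=A;C[:332,420:]=B;cv2.imwrite(f"pics/{t}.png",C)
E
python3 look.py a1
```

```text
[-0.006  -0.0005 -0.0001] [ 0.15 -0.24  0.22]
yaw now 72.22 [ 0.5715 -0.1217  0.0248] [0.4  0.92 0.37] 5.0 0.02551932972970911
```

View pics/a1.png

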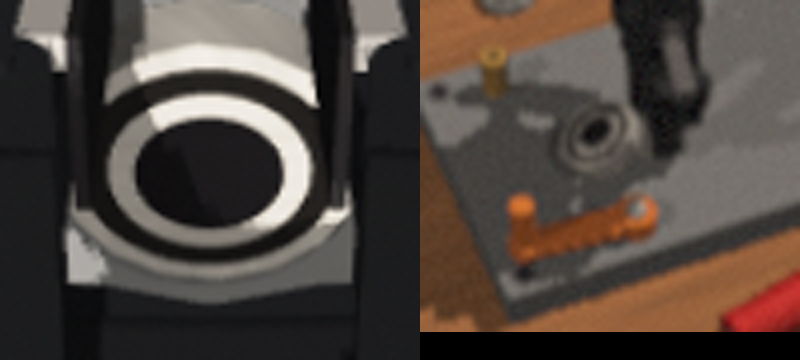

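The bearing has begun tipping into the pocket, so I'll push the remaining few millimetres.

{"method": "play_rows", "body": {"series": [{"claw": 0.3, "x": -0.004, "y": -0.0005, "z": 0, "ax": 0, "ay": 0, "az": 0}, {"claw": 0.3, "x": -0.003, "y": 0, "z": 0, "ax": 0, "ay": 0, "az": 0}]}}

```text
t: 5.35
position: [0.5684, -0.1291, 0.0247]
ee_rot: [-0.0, 0.808, 0.589, 0.002]
wrist_force: [0.6, -0.9, 0.4]
opening: 0.0257
```

```bash
python3 look.py a2
```

```text
[ 0.002   0.0002 -0.0001] [ 0.13 -0.21  0.16]
yaw now 72.16 [ 0.5684 -0.1291  0.0247] [ 0.56 -0.91  0.41] 5.35 0.025731815712349143
```

View pics/a2.png

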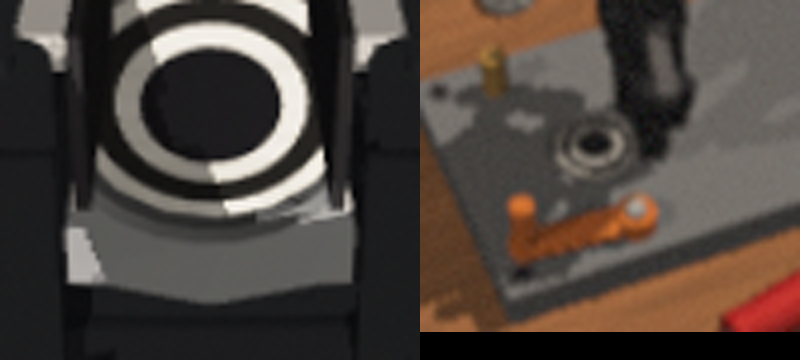

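{"method": "play_rows", "body": {"series": [{"claw": 0.3, "x": 0.005, "y": 0, "z": 0, "ax": 0, "ay": 0, "az": 0}, {"claw": 0.3, "x": 0.003, "y": 0, "z": -0.04, "ax": 0, "ay": 0, "az": 0}, {"claw": 0.3, "x": 0, "y": 0, "z": -0.055, "ax": 0, "ay": 0, "az": 0}, {"claw": 0.3, "x": -0.04, "y": 0, "z": -0.03, "ax": 0, "ay": 0, "az": 0}, {"claw": 0.3, "x": -0.05, "y": 0.02, "z": 0, "ax": 0, "ay": 0, "az": 0}, {"claw": 0.4, "x": 0, "y": 0, "z": 0, "ax": 0, "ay": 0, "az": 0}]}}

```text
t: 6.2
position: [0.5639, -0.212, 0.1534]
ee_rot: [0.0, 0.807, 0.591, 0.003]
wrist_force: [-0.2, 0.1, 0.0]
opening: 0.0345
```

Run:
```python
from h import *; from cell import r
import pickle
o=r.get_obs(); s=r.snapshot("wrist"); pickle.dump((o,s),open("w8.pkl","wb"))
cv2.imwrite("pics/w8.png",cv2.resize(s["pixels"][90:290,210:450,::-1],None,fx=3.2,fy=2.9)); print(o["position"],o["ee_rot"],o["t"])
```

```text
[ 0.56392424 -0.21199832  0.15344436] [3.65780891e-06 8.06630540e-01 5.91050326e-01 2.58527658e-03] 6.2
```

View pics/w8.png

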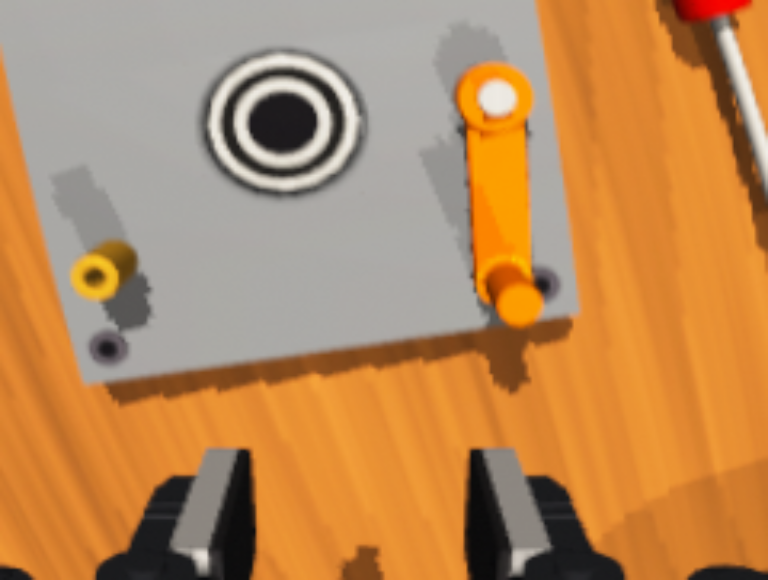

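The bearing sits flush and centred in the pocket, at crop (283,122). The post top is at (518,303). Now for the retainer approach.

```bash
cat > ret.py <<'E'
from h import *
pp=[.56547,-.12005,-1.71557]
def post(th,r=.056): # th retainer angle
    return plate2w(pp,[[.035+r*np.cos(th),.058-r*np.sin(th),.0595]])[0]
ty=np.array([np.cos(pp[2]+np.pi/4),np.sin(pp[2]+np.pi/4),0])
YAW=np.degrees(pp[2])+45+90
E
python3 - <<'E'
from ret import *; import pickle; from cell import r
o,s=pickle.load(open("w8.pkl","rb")); w=wrist_to_z(s,(371.9,194.5),o["position"],o["ee_rot"],.0595); print(w)
print(post(.1),ty,YAW)
plan(r,[w[0],w[1],.12],YAW,4)
E
```

```text
[ 0.60473785 -0.21581686  0.0595    ]
[ 0.60424298 -0.21738218  0.0595    ] [ 0.59769623 -0.80172266  0.        ] 36.70507954074135
[0.0013 0.0102 0.0084] [ 0.01 -0.09  8.98]
[0.0029 0.0098 0.0084] [ 0.01 -0.09  8.98]
[0.0044 0.0092 0.0084] [ 0.01 -0.09  8.98]
[0.0058 0.0084 0.0084] [ 0.01 -0.09  8.98]
yaw now 72.64 [ 0.5642 -0.209   0.1535] [-0.44  1.18  0.03] 6.25 0.03451945631404221
```

{"method": "play_rows", "body": {"series": [{"claw": 0.4, "x": 0.001, "y": 0.01, "z": 0.008, "ax": 0, "ay": 0, "az": 9}, {"claw": 0.4, "x": 0.003, "y": 0.01, "z": 0.008, "ax": 0, "ay": 0, "az": 9}, {"claw": 0.4, "x": 0.004, "y": 0.009, "z": 0.008, "ax": 0, "ay": 0, "az": 9}, {"claw": 0.4, "x": 0.006, "y": 0.008, "z": 0.008, "ax": 0, "ay": 0, "az": 9}, {"claw": 0.4, "x": 0, "y": 0, "z": 0, "ax": 0, "ay": 0, "az": 0}]}}

```text
t: 6.88
position: [0.6055, -0.2066, 0.1192]
ee_rot: [-0.004, 0.951, 0.31, 0.002]
wrist_force: [0.9, 0.4, 0.0]
opening: 0.0337
```

Run:
```python
from ret import *; from cell import r
plan(r,[.6045,-.2167,.08],YAW,1)
```

```text
[-0.007   0.0079  0.0391] [-0.38 -0.4  -0.6 ]
yaw now 36.1 [ 0.6055 -0.2066  0.1192] [0.9  0.45 0.02] 6.875 0.03371572369309289
```

{"method": "play_rows", "body": {"series": [{"claw": 0.4, "x": -0.007, "y": 0.008, "z": 0.02, "ax": -0.4, "ay": -0.4, "az": -0.6}, {"claw": 0.4, "x": 0, "y": 0, "z": 0.019, "ax": 0, "ay": 0, "az": 0}, {"claw": 0.4, "x": 0, "y": 0, "z": 0, "ax": 0, "ay": 0, "az": 0}]}}

```text
t: 7.25
position: [0.6033, -0.2158, 0.0772]
ee_rot: [-0.0, 0.948, 0.319, -0.001]
wrist_force: [0.4, 0.6, -0.0]
opening: 0.0345
```

Run:
```python
from ret import *; from cell import r
plan(r,[.6045,-.2167,.043],YAW,1)
s=r.snapshot("wrist"); cv2.imwrite("pics/w9.png",s["pixels"][150:400,170:480,::-1])
s=r.snapshot("scene"); cv2.imwrite("pics/s9.png",cv2.resize(s["pixels"][170:260,250:350,::-1],None,fx=5,fy=5))
```

```text
[0.0004 0.0015 0.0342] [-0.06  0.06  0.53]
yaw now 37.24 [ 0.6033 -0.2158  0.0772] [ 0.37  0.58 -0.02] 7.25 0.0345370069175317
```

View pics/w9.png

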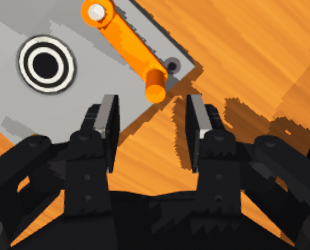

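View pics/s9.png

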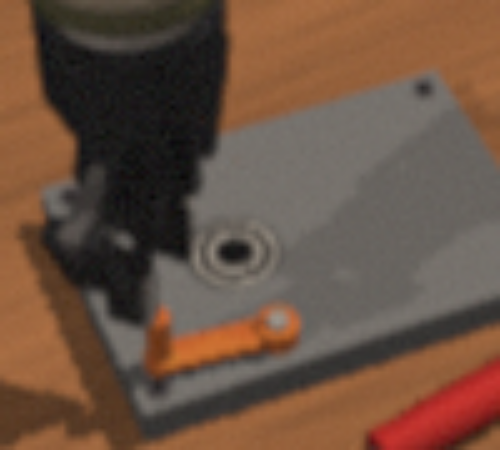

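Run:
```python
from ret import *; from cell import r
o=r.get_obs(); s=r.snapshot("wrist"); w=wrist_to_z(s,(325,240),o["position"],o["ee_rot"],.0595)
print(o["position"],w,q2R(o["ee_rot"]).T@(w-o["position"]))
```

```text
[ 0.60416559 -0.21623745  0.07873179] [ 0.60698364 -0.21655701  0.0595    ] [0.00204898 0.00194317 0.01923359]
```

{"method": "play_rows", "body": {"series": [{"claw": 0.4, "x": 0.001, "y": 0.001, "z": 0.02, "ax": 0, "ay": 0, "az": 0.4}, {"claw": 0.4, "x": 0, "y": 0, "z": 0.015, "ax": 0, "ay": 0, "az": 0}, {"claw": 0.4, "x": 0, "y": 0, "z": 0, "ax": 0, "ay": 0, "az": 0}]}}

```text
t: 7.78
position: [0.6066, -0.2169, 0.043]
ee_rot: [0.001, 0.949, 0.315, 0.001]
wrist_force: [-0.0, 0.1, 0.3]
opening: 0.0345
```

Run:
```python
from ret import *; from cell import r
s=r.snapshot("wrist"); cv2.imwrite("pics/w10.png",s["pixels"][150:400,170:480,::-1])
for th in (.1,.3,.5,.7,.9,1.1,1.3,1.45,1.571):
    p=post(th)-.011*ty; p[2]=.043; print(th,p.round(4))
p=post(.3)-.011*ty; plan(r,[p[0],p[1],.043],YAW,3)
```

```text
0.1 [ 0.5977 -0.2086  0.043 ]
0.3 [ 0.5871 -0.2048  0.043 ]
0.5 [ 0.5776 -0.199   0.043 ]
0.7 [ 0.5694 -0.1914  0.043 ]
0.9 [ 0.5628 -0.1823  0.043 ]
1.1 [ 0.5582 -0.1722  0.043 ]
1.3 [ 0.5557 -0.1613  0.043 ]
1.45 [ 0.5553 -0.1529  0.043 ]
1.571 [ 0.5558 -0.1461  0.043 ]
[-0.0029 -0.0072  0.0002] [ 0.06 -0.04  0.01]
[-0.0029 -0.0072  0.0002] [ 0.06 -0.04  0.01]
[-0.0029 -0.0072  0.0002] [ 0.06 -0.04  0.01]
yaw now 36.75 [ 0.6069 -0.2169  0.0436] [ 0.71  0.85 -0.45] 7.825 0.03420120630386181
```

View pics/w10.png

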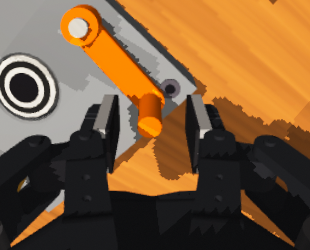

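{"method": "play_rows", "body": {"series": [{"claw": 0.4, "x": -0.003, "y": -0.007, "z": 0, "ax": 0, "ay": 0, "az": 0}, {"claw": 0.4, "x": -0.003, "y": -0.007, "z": 0, "ax": 0, "ay": 0, "az": 0}, {"claw": 0.4, "x": -0.003, "y": -0.007, "z": 0, "ax": 0, "ay": 0, "az": 0}, {"claw": 0.4, "x": -0.002, "y": -0.005, "z": 0, "ax": 0, "ay": 0, "az": 0}, {"claw": 0.4, "x": -0.002, "y": -0.005, "z": 0, "ax": 0, "ay": 0, "az": 0}]}}

```text
t: 8.45
position: [0.5763, -0.1999, 0.0448]
ee_rot: [0.002, 0.949, 0.315, 0.002]
wrist_force: [-0.4, -1.6, -0.0]
opening: 0.034
```

Run:
```python
from ret import *; from cell import r
s=r.snapshot("wrist"); cv2.imwrite("pics/w11.png",s["pixels"][150:400,170:480,::-1])
o=r.get_obs();P=o["position"]
for th,n in ((.7,2),(.9,2),(1.1,2),(1.3,2),(1.45,2)):
    p=post(th)-.011*ty;p[2]=.043; d=q2R(o["ee_rot"]).T@(p-P)/n; P=p; print(th,n,d.round(4))
p=post(.7)-.011*ty; plan(r,[p[0],p[1],.043],YAW,1)
```

```text
0.7 2 [-0.0001 -0.0051  0.0008]
0.9 2 [ 0.0001 -0.0056 -0.    ]
1.1 2 [ 0.0012 -0.0055 -0.    ]
1.3 2 [ 0.0023 -0.0051 -0.    ]
1.45 2 [ 0.0023 -0.0035 -0.    ]
[-0.0002 -0.0101  0.0017] [ 0.28 -0.14  0.  ]
yaw now 36.71 [ 0.5756 -0.1994  0.0447] [-0.57  0.88  0.23] 8.5 0.034399980760080405
```

View pics/w11.png

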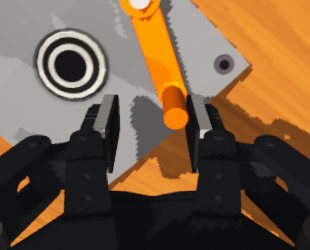

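The post is now riding against the right finger and the retainer is turning. I'll keep going.

{"method": "play_rows", "body": {"series": [{"claw": 0.4, "x": 0, "y": -0.005, "z": 0.001, "ax": 0.2, "ay": 0, "az": 0}, {"claw": 0.4, "x": 0, "y": -0.005, "z": 0.001, "ax": 0, "ay": 0, "az": 0}, {"claw": 0.4, "x": 0, "y": -0.0055, "z": 0, "ax": 0, "ay": 0, "az": 0}, {"claw": 0.4, "x": 0, "y": -0.0055, "z": 0, "ax": 0, "ay": 0, "az": 0}, {"claw": 0.4, "x": 0.001, "y": -0.0055, "z": 0, "ax": 0, "ay": 0, "az": 0}, {"claw": 0.4, "x": 0.001, "y": -0.0055, "z": 0, "ax": 0, "ay": 0, "az": 0}]}}

```text
t: 9.25
position: [0.5573, -0.1704, 0.0425]
ee_rot: [0.0, 0.949, 0.315, 0.002]
wrist_force: [1.1, -0.4, 0.3]
opening: 0.0344
```

Run:
```python
from ret import *; from cell import r
s=r.snapshot("wrist"); cv2.imwrite("pics/w12.png",s["pixels"][150:400,170:480,::-1])
o=r.get_obs();P=o["position"]
for th,n in ((1.3,2),(1.45,2),(1.571,2)):
    p=post(th)-.011*ty;p[2]=.043; d=q2R(o["ee_rot"]).T@(p-P)/n; P=p; print(th,n,d.round(4))
p=post(1.3)-.011*ty; plan(r,[p[0],p[1],.043],YAW,1)
```

```text
1.3 2 [ 0.0019 -0.0037 -0.0003]
1.45 2 [ 0.0023 -0.0035  0.    ]
1.571 2 [ 0.0022 -0.0025  0.    ]
[ 0.0039 -0.0073 -0.0005] [ 0.02 -0.18  0.07]
yaw now 36.77 [ 0.557  -0.1695  0.0425] [-0.12  0.47 -0.17] 9.3 0.03439285028906536
```

View pics/w12.png

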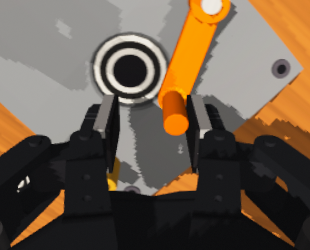

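{"method": "play_rows", "body": {"series": [{"claw": 0.4, "x": 0.002, "y": -0.004, "z": 0, "ax": 0, "ay": 0, "az": 0}, {"claw": 0.4, "x": 0.002, "y": -0.004, "z": 0, "ax": 0, "ay": 0, "az": 0}, {"claw": 0.4, "x": 0.002, "y": -0.0035, "z": 0, "ax": 0, "ay": 0, "az": 0}, {"claw": 0.4, "x": 0.002, "y": -0.0035, "z": 0, "ax": 0, "ay": 0, "az": 0}]}}

```text
t: 9.8
position: [0.5545, -0.1516, 0.0425]
ee_rot: [-0.0, 0.949, 0.315, 0.002]
wrist_force: [0.3, -1.4, -0.2]
opening: 0.0343
```

Run:
```python
from ret import *; from cell import r
s=r.snapshot("wrist"); cv2.imwrite("pics/w13.png",s["pixels"][150:400,170:480,::-1])
p=post(1.571)-.011*ty; plan(r,[p[0],p[1],.043],YAW,2)
```

```text
[ 0.002  -0.0015 -0.0002] [ 0.01 -0.1   0.05]
[ 0.002  -0.0015 -0.0002] [ 0.01 -0.1   0.05]
yaw now 36.8 [ 0.5545 -0.1509  0.0425] [ 1.07 -0.42 -0.57] 9.85 0.034114821108892746
```

View pics/w13.png

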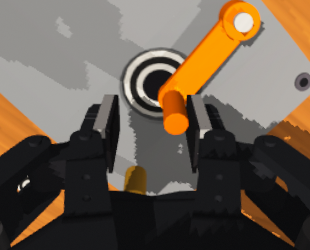

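{"method": "play_rows", "body": {"series": [{"claw": 0.4, "x": 0.002, "y": -0.002, "z": 0, "ax": 0, "ay": 0, "az": 0}, {"claw": 0.4, "x": 0.002, "y": -0.002, "z": 0, "ax": 0, "ay": 0, "az": 0}]}}

```text
t: 10.1
position: [0.5553, -0.1452, 0.0425]
ee_rot: [-0.0, 0.949, 0.316, 0.002]
wrist_force: [0.7, -2.3, -0.9]
opening: 0.0344
```

{"method": "play_rows", "body": {"series": [{"claw": 0.4, "x": 0.001, "y": -0.002, "z": 0, "ax": 0, "ay": 0, "az": 0}]}}

```text
t: 10.22
position: [0.5553, -0.1445, 0.0426]
ee_rot: [0.001, 0.949, 0.315, 0.002]
wrist_force: [1.9, -9.3, -2.9]
opening: 0.0343
```

{"method": "play_rows", "body": {"series": [{"claw": 0.4, "x": 0, "y": -0.002, "z": 0, "ax": 0, "ay": 0, "az": 0}]}}

```text
t: 10.35
position: [0.5553, -0.1448, 0.0427]
ee_rot: [0.002, 0.949, 0.314, 0.003]
wrist_force: [3.9, -6.2, -5.5]
opening: 0.0343
```

Run:
```python
from ret import *; from cell import r
s=r.snapshot("wrist"); cv2.imwrite("pics/w14.png",s["pixels"][150:400,170:480,::-1])
p=post(1.571)-.011*ty; plan(r,[p[0],p[1],.043],YAW,1)
```

```text
[-0.0005  0.0014 -0.0003] [ 0.32 -0.24 -0.09]
yaw now 36.61 [ 0.5554 -0.1447  0.0427] [ 3.72 -7.63 -5.42] 10.4 0.03416993491167248
```

View pics/w14.png

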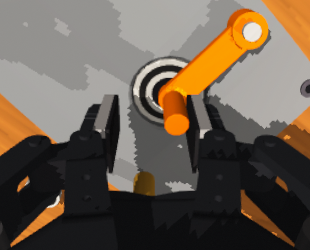

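The force rose to about 9 N and the motion stalled at the predicted closed position, so the retainer is at its stop. I'll release sideways and lift away.

{"method": "play_rows", "body": {"series": [{"claw": 0.4, "x": 0, "y": 0.007, "z": 0, "ax": 0, "ay": 0, "az": 0}, {"claw": 0.4, "x": 0, "y": 0.004, "z": 0, "ax": 0, "ay": 0, "az": 0}]}}

```text
t: 10.65
position: [0.5622, -0.1537, 0.0427]
ee_rot: [0.002, 0.949, 0.314, 0.003]
wrist_force: [0.8, 0.0, 0.1]
opening: 0.0342
```

Run:
```python
from ret import *; from cell import r
s=r.snapshot("wrist"); cv2.imwrite("pics/w15.png",s["pixels"][150:400,170:480,::-1])
p=post(1.571); plan(r,[p[0],p[1],.043],YAW,1)
```

```text
[-0.0006  0.0008 -0.0003] [ 0.32 -0.24 -0.09]
yaw now 36.61 [ 0.5624 -0.154   0.0427] [-0.02 -0.48 -0.23] 10.7 0.03428355436453257
```

View pics/w15.png

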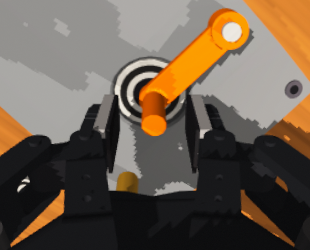

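The post is centred between the fingers with no contact. I'll lift and move off to a viewing pose.

{"method": "play_rows", "body": {"series": [{"claw": 0.4, "x": 0, "y": 0, "z": -0.03, "ax": 0, "ay": 0, "az": 0}, {"claw": 0.4, "x": 0, "y": 0, "z": -0.05, "ax": 0, "ay": 0, "az": 0}, {"claw": 0.4, "x": 0, "y": 0, "z": -0.06, "ax": 0, "ay": 0, "az": 0}, {"claw": 0.4, "x": -0.05, "y": 0.02, "z": -0.03, "ax": 0, "ay": 0, "az": -8}, {"claw": 0.4, "x": -0.05, "y": 0.02, "z": 0, "ax": 0, "ay": 0, "az": -8}, {"claw": 0.4, "x": 0, "y": 0, "z": 0, "ax": 0, "ay": 0, "az": -8}, {"claw": 0.4, "x": 0, "y": 0, "z": 0, "ax": 0, "ay": 0, "az": 0}, {"claw": 0.4, "x": 0, "y": 0, "z": 0, "ax": 0, "ay": 0, "az": 0}]}}

```text
t: 11.7
position: [0.5108, -0.2488, 0.2181]
ee_rot: [0.002, 0.86, 0.51, 0.002]
wrist_force: [-0.0, 0.5, -0.5]
opening: 0.034
```

Run:
```python
from ret import *; from cell import r
import pickle
o=r.get_obs(); s=r.snapshot("wrist"); pickle.dump((o,s),open("w16.pkl","wb"))
cv2.imwrite("pics/w16.png",cv2.resize(s["pixels"][0:230,180:460,::-1],None,fx=2.6,fy=2.6,interpolation=cv2.INTER_CUBIC)); print(o["position"],o["ee_rot"],o["t"])
print("pred", wproj(s,[post(1.571),plate2w(pp,[[.035,.058,.037]])[0],plate2w(pp,[[.035,0,.021]])[0]],o["position"],o["ee_rot"])*1)
s=r.snapshot("side"); cv2.imwrite("pics/s16.png",cv2.resize(s["pixels"][100:270,260:430,::-1],None,fx=3.5,fy=3.5))
```

```text
[ 0.51078739 -0.24877242  0.21806436] [0.00171524 0.85996384 0.51034885 0.00181507] 11.7
pred [[321.42532076  77.20965569]
 [372.15679723  62.52726254]
 [319.55893453  81.75784906]]
```

View pics/w16.png

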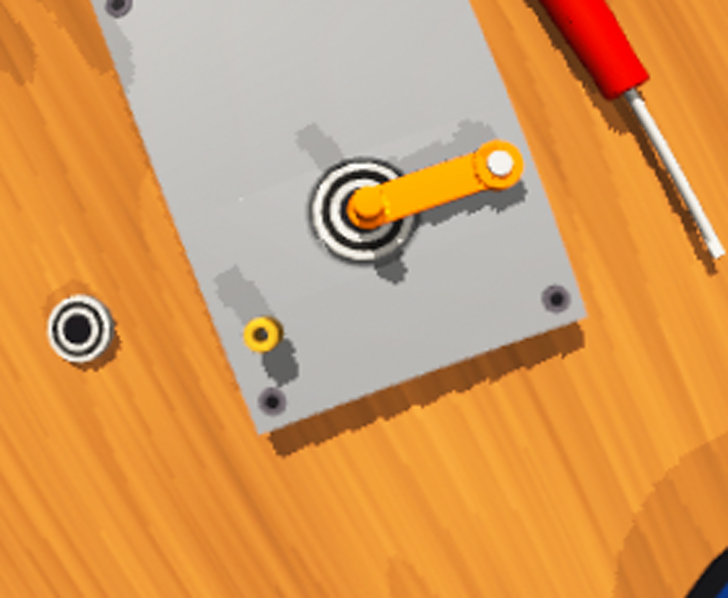

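View pics/s16.png

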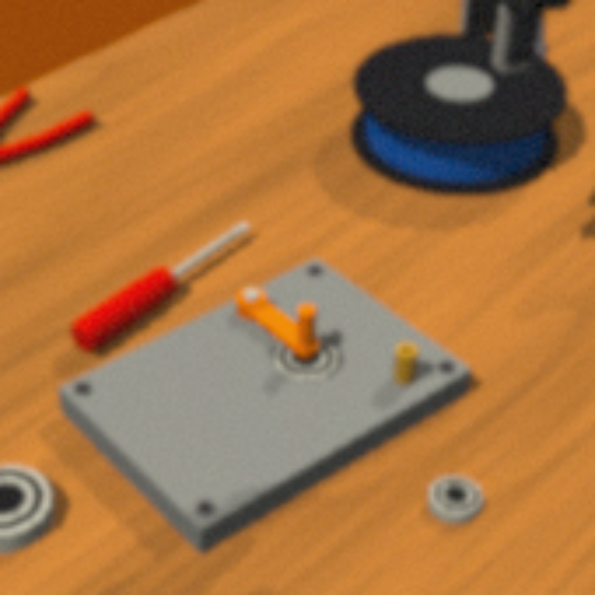

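In the wrist image the post top is at (321.5,78.5), against (321.4,77.2) predicted for fully closed. The bearing is flush under the arm, and the bystanders look untouched.

```bash
python3 -c "
from cell import r
print(r.job_done())"
```

```text
the job is handed in; nothing more can be done
None
```

The bearing is seated flat in the round pocket and the orange retainer covers it, closed against its stop. I handed the job in at about 12 s on the robot's clock.

- **Bearing:** I pushed it across the plate, cradled between two partly open fingertips, until it tipped and dropped into the pocket. The overhead view after I backed off showed it flush and centred.
- **Retainer:** I pushed it round by its post until the motion stalled at about 9–10 N of wrist force. In the last overhead view the post sat about 1 px from where it should be when fully closed.
- **Other checks:** The spacer, screwdriver and spool looked undisturbed in the last pictures; I judged this by eye and did not measure them. The arm was clear of everything at hand-in.

No check failed. Some early moves came out a few millimetres off what I commanded, and I corrected them before touching anything.

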